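# Hook the locker flap down

## Robot

A 7-joint arm with a two-finger parallel gripper is mounted at the origin on the work surface. World frame = base frame: x ahead of the robot, y to its left, z up, the work surface at z = 0. Lengths are in m, angles in rad, forces in N, time in s.
With the tool pointing down it reaches from about 0.35 to 0.9 m from the base axis. Payload 19.9 kg.
Tool frame: the origin (TCP) lies between the finger pads; the fingertips stand 22 mm ahead of it and the grasp point (between the pads) lies 3 mm ahead of it; z points along the fingers, y is the direction in which the jaws open and shut (so a half turn about z gives the same grasp; the last joint's range is limited). The gripper opens to 94 mm and grips with 3 to 60 N. Pads are 16 mm wide; open, the fingers measure 119 mm over their backs; the gripper's body (75 mm by 177 mm) begins 78 mm behind the grasp point.
Start: joints at [1.06, 0.417, -0.01, 1.614, 0.005, 1.111, -0.053], TCP at [0.282, -0.558, 0.227] pointing down, gripper open.
Joint ranges: [-2.81, 2.81], [-0.39, 2.02], [-1.27, 1.25], [0.06, 2.57], [-1.19, 4.33], [0.19, 2], [-2.82, 2.82]. Speed limits (rad/s): [1.89, 1.89, 2.39, 2.39, 3.01, 3.01, 3.01].

## Interface

Orientations are given as a unit quaternion [w, x, y, z].
In Python, from station import get_state, get_image, calibration, close_job gives the robot as it stands.
- The arm moves only by the tool arm_command, never from a script. Its argument "increments" is a list of rows, each a list of 7 numbers: the shift along the tool's x, y, z in m, then the turn, a rotation vector about the tool's x, y, z in degrees, then the finger opening in m, from 0 to 0.094. In form: [[dx, dy, dz, ax, ay, az, jaw], ...]. A call has 1 to 5 rows; each row is the pose to reach, as a shift and turn from the pose commanded when the call began, along the tool's axes at that moment; what a row does not reach only later rows make up. A row lasts 1/8 s, in which the tool goes at most 62.5 mm and 10.7 degrees, less where a joint would pass 70% of its speed; a pose out of reach is approached as far as the arm can. A call with a gripper value outside its range is refused whole. The fingers move at their own pace and stop on an object; "force" is the grip in N (left out, the last holds). Time passes only in rows, so rows that repeat a pose let the fingers close. It gives the time, the measured TCP pose, the force and the opening at its end, in the units of the state.
- get_state(): the state, without advancing time (a new reading comes with each control period).
- get_image(name): name is "side" or "top"; returns (picture, depth): 420x560x3 uint8, red, green, blue; 420x560 float32, m along the optical axis (not along the pixel's ray), 0 where there is no reading.
- calibration(name): a dict with "fx", "fy", "cx", "cy" (pixels), "D" ([k1, k2, p1, p2, k3] as OpenCV has them; the pictures are not rectified), "cam_to_world" (4x4, takes a point from camera to world coordinates). Camera axes: x right, y down, z forward; pixel columns grow to the right and rows downward; lengths in m; the calibration is good to about 2 mm. A picture is of the moment at which its call begins. calibration takes no time and is no camera call.
- close_job(): hands the job in, once; it reports no verdict.
The state is a dict: "clock": time; "q": joint angles; "joint_vel": joint speeds; "joint_torque": joint torques, N m; "ee_pos": TCP position; "tcp_rot": TCP orientation; "contact_force": force on the tool from outside, world axes, zero at the start; "ft_torque": the same for the moment, N m; "opening": opening from 0.0 (shut) to 1.0 (fully open).
Only numpy, scipy, OpenCV 4.12 (cv2) and the standard library are available. Lean on these libraries where they do the work, as an engineer would, in place of code of your own. Each camera call takes 0.05 s, during which the arm holds its last target. There are 200 camera calls.

## Task

Take the hooked pull rod from its rest, hook it into the ring on top of the shut locker flap and swing the flap down past the click of its catch to its stop; there keep a steady pull of about 11 N on it, straight along the rod, for one second, and at no time pull harder than 15 N. Then unhook and lay the rod back on its rest as it was, hook end forward, leaving the flap caught open. Work the flap with the rod only, and leave the other things on the bench where they are.

Things in the scene. Friction and masses are not known exactly. Their poses are not given: they have to be found in the camera images.
- rod_grip (a point): Centre of the hooked pull rod's handle: black rubber block 90 long (x), 18 wide (y), 24 mm high (z), flat sides; grip it from above on its middle 66 mm. Loose, about 0.16 kg, balances within 10 mm of here, lies level on its rest. x runs along the rod to the hook, z up. On the rest this point is 72 mm above the table. A steel tail with a 22 mm knob reaches 124 mm behind.
- rod_hook (a point): Bend of the rod's hook, on the centre line of its 8 mm steel shank, 100 mm ahead (+x) of rod_grip and 4 mm above it, same axes. From here the hook's finger, 8 mm thick, points down (-z); its end is 24 mm below this point. The inside of the hook is behind (-x) the finger and under the shank. Held by its handle with 50 N the rod bears a pull along its length well, but begins to tilt in the grip at about 6 N across it here.
- rest_seat (a point): Where rod_grip is when the rod lies home on its rest, a fixed steel stand; x is the rod's direction (hook at +x), z up. Two uprights, 12 mm long, 39 mm before and behind, carry the handle's underside 60 mm above the table, between side lips 30 mm apart and 16 mm high (6 mm play each side). Base plate 120 x 70 x 8 mm. A twin rest across the table holds the piston rod.
- eye (a point): Centre of the wire at the top of the eye: steel ring, wire 7 mm thick, hole 26 mm, in the flap's plane beyond its free edge. 121 mm from the hinge line (panel 85 mm, then ring); flap shut, 321 mm above the table with free space above, before and behind (the locker's top is 38 mm lower). z points from hinge to eye, x to the flap's inner side (into the locker when shut).
- flap_hinge (a point): Middle of the flap's hinge line, 200 mm above the table, at the lower front edge of the fixed grey sheet-steel locker (210 mm wide, on two posts). x points into the locker, away from the robot; y along the hinge; z up. A dark catch bracket stands out 85 mm to the front on the +y side, 115 to 135 mm from the middle, 215 to 250 mm above the table.
- flap (a joint): Angle of the aluminium flap (200 mm wide), rad: 0 shut, upright; grows as its top swings out and down to the robot: eye = hinge + 121 mm x (-sin, cos) in the hinge's x, z. A light spring pulls it shut (1 to 2 N at the eye) until, from about 0.95 to 1.04, it rides over a spring catch (3 to 5 N at the eye), which then holds it at its hard stop at 1.10.
- end_cap: Bystander, leave alone: rusted cylinder end cap, stepped disc 68 mm across, 30 mm high. Origin at the middle of its underside.
- bushing: Bystander, leave alone: bronze bushing, upright tube 34 mm across, 32 mm high. Origin at the middle of its underside.
- grommet_a: Bystander, leave alone: black rubber grommet, flat ring 28 mm across, 11 mm high. Origin at the middle of its underside.
- grommet_b: Bystander, leave alone: second black rubber grommet, same as the first. Origin at the middle of its underside.
- piston_rod: Bystander, leave alone: chrome piston rod, straight plain bar 18 mm thick, 230 mm long, without hook or handle, lying on its own rest at the other side of the table. Origin at the middle of its underside.
- wrench: Bystander, leave alone: steel wrench lying on the table. Origin at the middle of its underside.
- jar: Bystander, leave alone: grey closed jar, 44 mm across, 60 mm high. Origin at the middle of its underside.
There are look-alikes about, which are no part of the job. Leave any turquoise look-alike of the part that bears rest_seat alone.

How it is judged:
On the way, in this order (a step that is already met when the one before it is completed fails the run):
1. the rod is lifted off its rest (z of rod_grip in the frame of rest_seat above 0.03 m), for 0.2 s.
2. the hook swings the flap down, past 0.4 rad (value of joint flap above 0.4 rad and contact force between hook_rod and flap above 0.3 N), for 0.1 s.
3. past the catch, at its stop (over 1.06 rad), the hook keeps a pull of more than 8 N on the flap for 0.5 s (value of joint flap above 1.06 rad and contact force between hook_rod and flap above 8 N), for 0.5 s.
At the end, for the whole second after the job is handed in: The flap stands caught open at its stop (over 1.06 rad) and still; the rod lies level (within 0.12 rad) and at rest on its rest, handle within 15 mm sideways and 6 mm in height of its seat, hook end forward, released (value of joint flap above 1.06 rad and velocity of joint flap below 0.05 rad/s and horizontal distance between rod_grip and rest_seat below 0.015 m and z of rod_grip in the frame of rest_seat between -0.006 and 0.006 m and x of rod_hook in the frame of rest_seat above 0.07 m and angle between rod_grip's own z axis and vertical below 0.12 rad and linear speed of hook_rod below 0.02 m/s); the robot touches nothing.
It fails at once if rod and flap press on each other with more than 19 N, summed over their contact points (about 15 N felt as a pull) (contact force between hook_rod and flap above 19 N).
It fails at once if the gripper or arm pushes the flap (contact force between any of the fingers, the arm and flap above 1 N).
It fails at once if a bystander is moved by more than 30 mm (distance of any of end_cap, bushing, grommet_a, grommet_b, piston_rod, wrench, jar from where it was at the start of the episode above 0.03 m).
It also fails if it takes over 72 s, if anything falls off the work surface, if the arm or the gripper's body presses on something with over 40 N, if the wrist force passes 120 N, or if a joint passes its speed limit or range.

## Working session

There is one attempt and no reset: what is moved stays moved. The work goes in short steps, Python scripts to look and compute and a tool call to move; the robot and the scene stay as the last step left them, time stands still between calls to the robot, and variables do not carry over. Pictures are saved under pics/ and viewed, about 8 in all and at most 12, crops included, and the job is handed in when it is done.

Besides the shell and the picture viewer there is one more tool, called after "Emit:" by a JSON object that holds its "name" and its "arguments", one argument or row to a line. arm_command: Moves the arm, as the interface text tells. Its arguments: {"type":"object","properties":{"increments":{"type":"array"},"force":{"type":"number"}},"required":["increments"]}

```bash
mkdir -p pics; ls; cat > h.py <<'E'
import numpy as np, cv2
from station import *
from scipy.spatial.transform import Rotation as R
def grab(n,tag):
    im,d=get_image(n); np.savez(f'pics/{tag}.npz',im=im,d=d); cv2.imwrite(f'pics/{tag}.png',im[:,:,::-1]); return im,d
def world(n,d,u,v,z=None):
    c=calibration(n);K=np.array([[c['fx'],0,c['cx']],[0,c['fy'],c['cy']],[0,0,1.]])
    p=cv2.undistortPoints(np.array([[[u,v]]],float),K,np.array(c['D']))[0,0]
    T=np.array(c['cam_to_world']); 
    if z is None:
        w=d[max(0,v-1):v+2,max(0,u-1):u+2]; w=w[w>0]; s=np.median(w)
    else:
        r=T[:3,:3]@[p[0],p[1],1]; s=(z-T[2,3])/r[2]
    return T[:3,:3]@(s*np.array([p[0],p[1],1]))+T[:3,3]
def project(n,P):
    c=calibration(n);K=np.array([[c['fx'],0,c['cx']],[0,c['fy'],c['cy']],[0,0,1.]])
    T=np.linalg.inv(np.array(c['cam_to_world']))
    return cv2.projectPoints(np.array(P,float).reshape(-1,1,3),cv2.Rodrigues(T[:3,:3])[0],T[:3,3],K,np.array(c['D']))[0][:,0]
E
python3 - <<'E'
from h import *
s=get_state();print(s)
for n in('side','top'):
    print(n,np.round(calibration(n)['cam_to_world'],3).tolist(),calibration(n)['fx']); 
    grab(n,n+'0')
a=cv2.imread('pics/side0.png');b=cv2.imread('pics/top0.png')
E
```

```text
pics
{'clock': 0.0, 'q': array([ 1.06053207,  0.41797959, -0.01032625,  1.61417814,  0.0047149 ,
        1.11070263, -0.05302799]), 'joint_vel': array([-0.00087732,  0.00075983,  0.0028422 ,  0.00039681, -0.0018087 ,
       -0.00151279,  0.00054047]), 'joint_torque': array([-1.42388680e-05, -8.51254892e+01,  6.38679676e-01, -4.26000202e+01,
       -4.89009731e-02,  1.85685646e-02,  2.00654290e-05]), 'ee_pos': array([ 0.28220254, -0.55726197,  0.22682   ]), 'tcp_rot': array([-5.91959489e-04,  9.72656888e-01,  2.32245971e-01, -1.90873486e-04]), 'contact_force': array([-0.23104791,  0.52828779, -0.42774958]), 'ft_torque': array([ 0.00365191, -0.02388946,  0.00341008]), 'opening': 0.9976249529490503}
side [[-0.987, -0.13, 0.093, 0.436], [-0.16, 0.779, -0.607, 0.563], [0.006, -0.614, -0.79, 1.001], [0.0, 0.0, 0.0, 1.0]] 397.20851213683153
top [[-0.019, -0.985, 0.172, 0.303], [-1.0, 0.02, -0.001, -0.07], [-0.002, -0.172, -0.985, 1.338], [0.0, 0.0, 0.0, 1.0]] 403.74228439741574
```

View pics/side0.png

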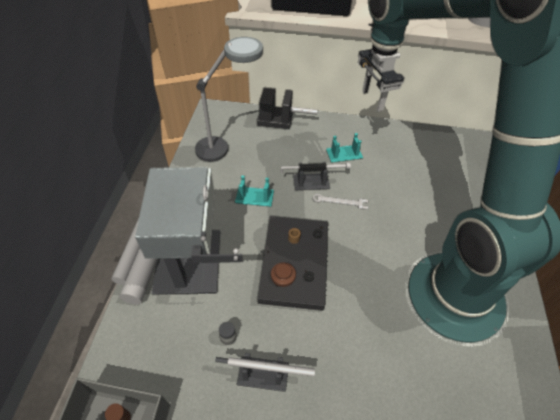

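View pics/top0.png

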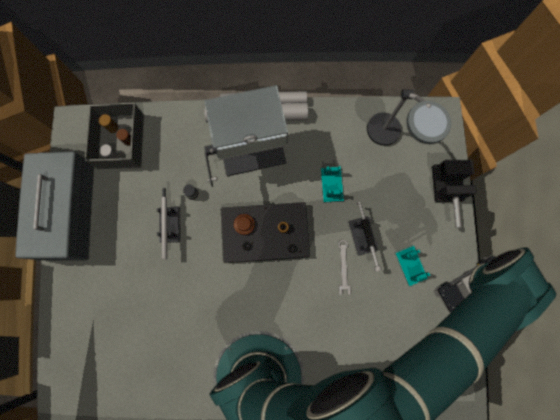

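Side view: the rod with a black handle lies on a dark rest at side (312,170) / top (367,238). Candidates to be confused with it:
- piston rod on its twin rest: top (168,225)
- turquoise rests: top (332,184) and (411,265)
- black vice-like block: top (455,190)

The locker flap is at side (208,200) with its ring near top (250,138). I'll check with close crops.

```bash
python3 - <<'E'
import cv2,numpy as np
a=cv2.imread('pics/side0.png');b=cv2.imread('pics/top0.png')
def c(i,x,y,w,h):return cv2.resize(i[y:y+h,x:x+w],(400,300),interpolation=cv2.INTER_CUBIC)
cv2.imwrite('pics/crop1.png',np.vstack([np.hstack([c(a,270,140,100,75),c(b,320,200,100,75)]),np.hstack([c(a,150,160,120,90),c(b,200,80,120,90)])]))
E
```

```text
(no output)
```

View pics/crop1.png

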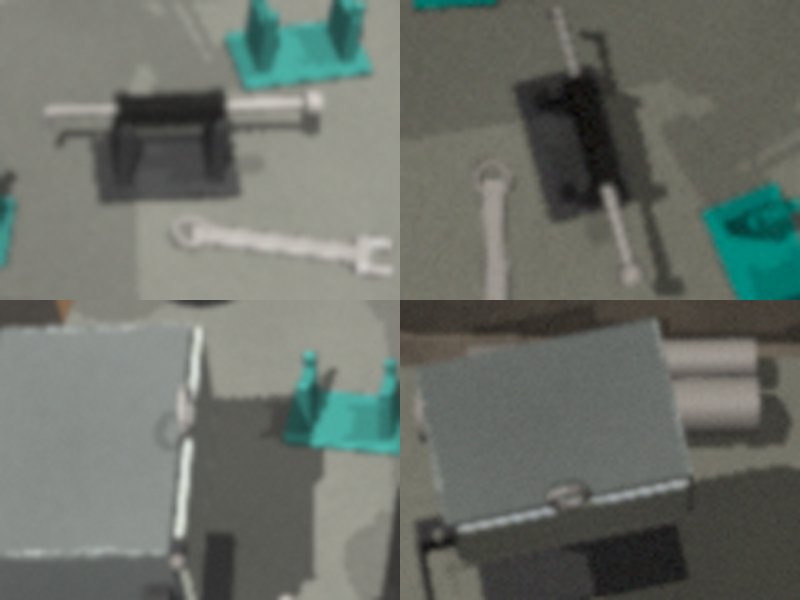

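```bash
python3 - <<'E'
from h import *
S=np.load('pics/side0.npz')['d'];T=np.load('pics/top0.npz')['d']
def ray(n,u,v):
    a=world(n,None,u,v,0.);o=np.array(calibration(n)['cam_to_world'])[:3,3];d=a-o;return o,d/np.linalg.norm(d)
def tri(ps,pt):
    o1,d1=ray('side',*ps);o2,d2=ray('top',*pt)
    t=np.linalg.lstsq(np.c_[d1,-d2],o2-o1,rcond=None)[0];p,q=o1+t[0]*d1,o2+t[1]*d2
    return np.round((p+q)/2,4),np.round(np.linalg.norm(p-q),4)
for k,a,b in[('hook',(281.8,167.8),(359.2,203)),('handle',(312.5,166.7),(368.2,235)),('hf',(299,167),(363.8,218.7)),('hb',(326,166.5),(372,250)),('knob',(349,165.7),(377.5,268.7)),
 ('flapR',(209.8,258.5-.0) if 0 else (210.5,259.0),(286.3,134.5)) ]:
    print(k,tri(a,b))
for v in(160,166): print('depth side handle',world('side',S,312,v))
print('depth top handle',world('top',T,368,235))
# locker top corners in depth from top: front edge
for u,v in[(219,146),(240,142),(262,138),(285,132),(280,100),(215,115),(250,120)]:
    print(u,v,np.round(world('top',T,u,v),4))
for u,v in [(250,137),(251,136),(250,138),(249,137),(252,138)]: print('ring',np.round(world('top',T,u,v),4))
for u,v in [(205,279-0),(204.5,170.5),(205,282),(205,283),(203,290)]:
    u,v=int(u),int(v); print('side',u,v,np.round(world('side',S,u,v),4))
for v in range(275,300,3): print(v,[tuple(np.round(world('side',S,u,v),3)) for u in(202,205,208)])
E
```

```text
hook (array([ 0.5451, -0.3337,  0.0724]), np.float64(0.0019))
handle (array([ 0.4445, -0.3582,  0.0687]), np.float64(0.0074))
hf (array([ 0.4919, -0.345 ,  0.0744]), np.float64(0.0014))
hb (array([ 0.3988, -0.3687,  0.0662]), np.float64(0.0115))
knob (array([ 0.3321, -0.3803,  0.0728]), np.float64(0.0032))
flapR (array([ 0.7986, -0.1004, -0.1339]), np.float64(0.1107))
depth side handle [ 4.54078208e-01 -4.59729207e-01  2.54804906e-04]
depth side handle [ 0.44990951 -0.34972196  0.08116928]
depth top handle [ 0.43924565 -0.35367796  0.08346456]
219 146 [0.6702 0.0858 0.285 ]
240 142 [0.6811 0.0283 0.2827]
262 138 [ 0.6908 -0.0323  0.2841]
285 132 [ 0.707  -0.0959  0.2839]
280 100 [ 0.9175 -0.0873  0.0418]
215 115 [0.7621 0.0983 0.2839]
250 120 [7.455e-01 6.000e-04 2.816e-01]
ring [ 0.6804 -0.0019  0.3221]
ring [ 0.6829 -0.0046  0.3225]
ring [6.914e-01 6.000e-04 2.846e-01]
ring [6.797e-01 6.000e-04 3.240e-01]
ring [ 0.6871 -0.0056  0.2959]
side 205 279 [0.7024 0.0679 0.0101]
side 204 170 [ 0.7123 -0.0926  0.2813]
side 205 282 [0.6993 0.0783 0.0127]
side 205 283 [0.6989 0.0805 0.0111]
s
[... 967 characters left out ...]
p.float64(0.102), np.float64(0.01)), (np.float64(0.694), np.float64(0.101), np.float64(0.01)), (np.float64(0.686), np.float64(0.099), np.float64(0.009))]
293 [(np.float64(0.701), np.float64(0.109), np.float64(0.005)), (np.float64(0.693), np.float64(0.107), np.float64(0.004)), (np.float64(0.685), np.float64(0.105), np.float64(0.003))]
296 [(np.float64(0.7), np.float64(0.115), np.float64(-0.001)), (np.float64(0.691), np.float64(0.114), np.float64(0.001)), (np.float64(0.684), np.float64(0.112), np.float64(-0.001))]
299 [(np.float64(0.698), np.float64(0.123), np.float64(-0.002)), (np.float64(0.689), np.float64(0.122), np.float64(-0.0)), (np.float64(0.681), np.float64(0.121), np.float64(-0.001))]
```

```bash
python3 - <<'E'
from h import *
for n in('top','side'):
    d=np.load(f'pics/{n}0.npz')['d']
    V,U=np.mgrid[0:420,0:560]; c=calibration(n);K=np.array([[c['fx'],0,c['cx']],[0,c['fy'],c['cy']],[0,0,1.]])
    p=cv2.undistortPoints(np.c_[U.ravel(),V.ravel()].astype(float)[:,None],K,np.array(c['D']))[:,0]
    T=np.array(c['cam_to_world']);s=d.ravel()
    P=(np.c_[p,np.ones(len(p))]*s[:,None])@T[:3,:3].T+T[:3,3]; P=P[s>0]
    L=P[(abs(P[:,2]-.283)<.008)&(abs(P[:,0]-.75)<.13)&(abs(P[:,1])<.14)]
    print(n,len(L),L[:,2].mean(),cv2.minAreaRect(L[:,:2].astype(np.float32)), np.round(cv2.boxPoints(cv2.minAreaRect(L[:,:2].astype(np.float32))),3).tolist())
    r=P[(P[:,2]>.297)&(P[:,2]<.345)&(abs(P[:,0]-.69)<.05)&(abs(P[:,1])<.06)]
    print('ring',len(r),np.round(np.median(r,0),4),np.round(r.min(0),4),np.round(r.max(0),4)); print(np.round(r[r[:,2]>.315],3).tolist())
    h=P[(P[:,2]>.07)&(P[:,2]<.1)&(abs(P[:,0]-.4435)<.06)&(abs(P[:,1]+.3555)<.03)]
    m=h[:,:2].mean(0);print('handle',len(h),h.mean(0),cv2.minAreaRect(h[:,:2].astype(np.float32)),np.linalg.svd(h[:,:2]-m)[2][0])
    # front edge of locker: per bin min along hinge x
    yaw=np.radians(11.5);ex=np.array([np.cos(yaw),np.sin(yaw)]);ey=np.array([-ex[1],ex[0]])
    a,b=L[:,:2]@ex,L[:,:2]@ey
    bins=np.linspace(b.min()+.01,b.max()-.01,14);bb=[];aa=[]
    for i in range(13):
        k=(b>=bins[i])&(b<bins[i+1]); 
        if k.sum(): bb.append(b[k].mean());aa.append(a[k].min())
    f=np.polyfit(bb,aa,1);print('front edge slope deg corr',np.degrees(np.arctan(f[0])),f,'b range',b.min(),b.max())
E
```

```text
top 3872 0.28329459064798607 ((0.7538724541664124, 0.019231855869293213), (0.15846648812294006, 0.22287175059318542), 11.610223770141602) [[0.6539999842643738, 0.1120000034570694], [0.6990000009536743, -0.10599999874830246], [0.8539999723434448, -0.07400000095367432], [0.8090000152587891, 0.14399999380111694]]
ring 53 [ 0.6812 -0.002   0.3198] [ 0.6754 -0.02    0.298 ] [0.6866 0.0179 0.3265]
[[0.686, -0.002, 0.323], [0.687, -0.004, 0.32], [0.685, -0.007, 0.323], [0.685, -0.01, 0.324], [0.685, -0.013, 0.323], [0.682, 0.006, 0.325], [0.683, 0.003, 0.322], [0.682, 0.001, 0.325], [0.682, -0.002, 0.327], [0.683, -0.005, 0.323], [0.683, -0.007, 0.323], [0.683, -0.01, 0.322], [0.683, -0.013, 0.322], [0.684, -0.015, 0.32], [0.685, -0.018, 0.316], [0.68, 0.011, 0.323], [0.68, 0.009, 0.323], [0.68, 0.006, 0.324], [0.679, 0.003, 0.326], [0.68, 0.001, 0.324], [0.681, -0.002, 0.321], [0.679, -0.005, 0.326], [0.681, -0.007, 0.32], [0.681, -0.01, 0.32], [0.68, -0.012, 0.321], [0.68, 0.014, 0.317], [0.679, 0.012, 0.32], [0.677, 0.009, 0.323], [0.678, 0.006, 0.321], [0.677, 0.003, 0.324], [0.678, 0.0
[... 1155 characters left out ...]
0.006, 0.322], [0.68, 0.005, 0.322], [0.678, 0.004, 0.321], [0.676, 0.002, 0.319], [0.682, 0.007, 0.32], [0.68, 0.007, 0.32], [0.677, 0.007, 0.321], [0.676, 0.005, 0.319], [0.682, 0.008, 0.318], [0.68, 0.008, 0.319], [0.677, 0.008, 0.319], [0.676, 0.006, 0.317], [0.678, 0.012, 0.32], [0.676, 0.011, 0.319], [0.679, 0.012, 0.316], [0.677, 0.012, 0.316], [0.674, 0.012, 0.317], [0.676, 0.014, 0.316]]
handle 218 [ 0.44751868 -0.35262067  0.07955532] ((0.4434254467487335, -0.35487890243530273), (0.11765281856060028, 0.04358422011137009), 9.385904312133789) [-0.98360179 -0.18035386]
front edge slope deg corr 0.562753976579669 [0.00982223 0.6659567 ] b range -0.24517064760223012 -0.02235099830927442
```

Emit:
{"name": "arm_command", "arguments": {
  "increments": [
    [0.05,0,0,0,0,7,0.06],
    [0.1,0,0,0,0,14.6,0.06]
  ]
}}

```text
clock: 0.35
ee_pos: [0.3722, -0.5119, 0.2272]
tcp_rot: [-0.0, 0.995, 0.104, -0.0]
contact_force: [1.1, -0.1, -0.2]
opening: 0.823
```

Emit:
{"name": "arm_command", "arguments": {
  "increments": [
    [0.034,-0.046,0.02,0,0,0,0.06],
    [0.068,-0.092,0.04,0,0,0,0.06],
    [0.102,-0.139,0.06,0,0,0,0.06],
    [0.102,-0.139,0.07,0,0,0,0.06]
  ]
}}

```text
clock: 0.85
ee_pos: [0.4436, -0.3503, 0.1564]
tcp_rot: [-0.001, 0.994, 0.11, -0.0]
contact_force: [0.0, -0.6, 0.1]
opening: 0.635
```

```bash
python3 - <<'E'
from h import *
print({k:v for k,v in get_state().items() if k in('ee_pos','tcp_rot','q','contact_force','opening')})
a,_=grab('side','side1');b,_=grab('top','top1')
def c(i,x,y,w,h):return cv2.resize(i[y:y+h,x:x+w],(400,300),interpolation=cv2.INTER_CUBIC)
cv2.imwrite('pics/crop2.png',np.hstack([c(a,260,120,120,90),c(b,310,190,120,90)])[:,:,::-1])
E
```

```text
{'q': array([ 0.66053328,  0.39227242, -0.05676445,  1.82940136,  0.02530735,
        0.9223283 , -0.75778251]), 'ee_pos': array([ 0.44355774, -0.35033997,  0.15639464]), 'tcp_rot': array([-1.12731919e-03,  9.93940976e-01,  1.09909273e-01, -1.34254176e-04]), 'contact_force': array([ 0.01990511, -0.62649864,  0.07027057]), 'opening': 0.6345456718896108}
```

View pics/crop2.png

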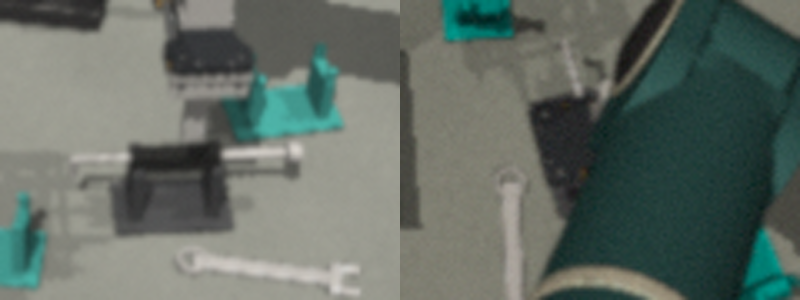

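Emit:
{"name": "arm_command", "arguments": {
  "increments": [
    [0,0,0.03,0,0,0,0.06],
    [0,0,0.05,0,0,0,0.06],
    [0,0,0.05,0,0,0,0.06]
  ]
}}

```text
clock: 1.32
ee_pos: [0.4405, -0.3558, 0.1067]
tcp_rot: [-0.001, 0.994, 0.106, -0.001]
contact_force: [-0.2, -0.3, 0.3]
opening: 0.64
```

Emit:
{"name": "arm_command", "arguments": {
  "increments": [
    [0.003,0,0.02,0,0,0,0.06],
    [0.003,0,0.032,0,0,0,0.06],
    [0.003,0,0.032,0,0,0,0.05],
    [0.003,0,0.032,0,0,0,0.03],
    [0.003,0,0.032,0,0,0,0.01]
  ],
  "force": 50
}}

```text
clock: 1.95
ee_pos: [0.4449, -0.3545, 0.0761]
tcp_rot: [0.0, 0.994, 0.107, 0.0]
contact_force: [-0.1, -0.5, 0.3]
opening: 0.357
```

Emit:
{"name": "arm_command", "arguments": {
  "increments": [
    [0,0,0,0,0,0,0.0],
    [0,0,0,0,0,0,0.0],
    [0,0,0,0,0,0,0.0]
  ],
  "force": 50
}}

```text
clock: 2.33
ee_pos: [0.4448, -0.3544, 0.0757]
tcp_rot: [0.0, 0.994, 0.107, 0.0]
contact_force: [-1.3, -0.4, 5.8]
opening: 0.189
```

Emit:
{"name": "arm_command", "arguments": {
  "increments": [
    [0,0,-0.02,0,0,0,0.0],
    [0,0,-0.07,0,0,0,0.0],
    [0,0,-0.12,0,0,0,0.0],
    [0,0,-0.17,0,0,0,0.0],
    [0,0,-0.17,0,0,0,0.0]
  ],
  "force": 50
}}

```text
clock: 2.95
ee_pos: [0.4458, -0.355, 0.2489]
tcp_rot: [0.002, 0.994, 0.107, 0.002]
contact_force: [-0.1, 0.1, -2.5]
opening: 0.188
```

```bash
python3 - <<'E'
from h import *
s=get_state();print(s['ee_pos'],s['tcp_rot'],s['contact_force'],s['opening'])
a,d=grab('side','side2');b,_=grab('top','top2')
P=s['ee_pos'];print(project('side',[P,P+[.098,.0213,.004]]),project('top',[P,P+[.098,.0213,.004]]))
q=project('side',[P])[0].astype(int)
def c(i,x,y,w,h):return cv2.resize(i[y:y+h,x:x+w],(400,300),interpolation=cv2.INTER_CUBIC)
x,y=max(0,q[0]-70),max(0,q[1]-45);q2=project('top',[P+[.08,0.02,0]])[0].astype(int);x2,y2=q2[0]-60,q2[1]-45
print(x,y,x2,y2)
cv2.imwrite('pics/crop3.png',np.hstack([c(a,x,y,120,90),c(b,x2,y2,120,90)])[:,:,::-1])
E
```

```text
[ 0.44583452 -0.35503417  0.24889576] [0.00187477 0.99427851 0.10678229 0.00206541] [-0.14082774  0.05748872 -2.5047077 ] 0.18774112967411222
[[318.31057576 124.38141076]
 [283.99832676 124.26554315]] [[381.46780594 225.78470141]
 [372.00841453 190.67006172]]
248 79 312 152
```

View pics/crop3.png

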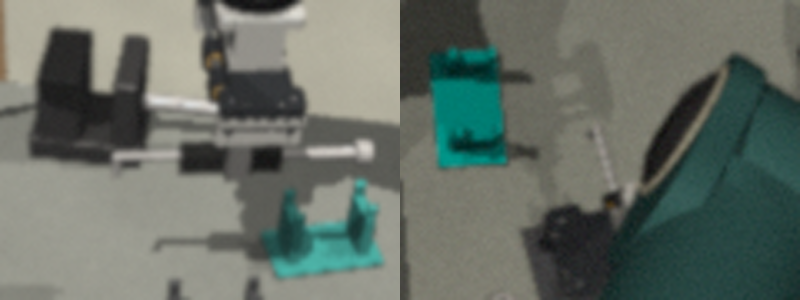

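Emit:
{"name": "arm_command", "arguments": {
  "increments": [
    [0.02,-0.03,-0.04,0,0,0,0.0],
    [0.05,-0.06,-0.08,0,0,0,0.0],
    [0.08,-0.1,-0.11,0,0,0,0.0],
    [0.11,-0.14,-0.133,0,0,0,0.0],
    [0.14,-0.18,-0.133,0,0,0,0.0]
  ]
}}

```text
clock: 3.68
ee_pos: [0.544, -0.1471, 0.3784]
tcp_rot: [-0.0, 0.994, 0.107, 0.0]
contact_force: [0.9, -0.6, -3.0]
opening: 0.188
```

Emit:
{"name": "arm_command", "arguments": {
  "increments": [
    [0.03,-0.04,0,0,0,0.5,0.0],
    [0.055,-0.08,0,0,0,1,0.0],
    [0.078,-0.117,0,0,0,1,0.0],
    [0.078,-0.117,0,0,0,1,0.0],
    [0.078,-0.117,0,0,0,1,0.0]
  ]
}}

```text
clock: 4.3
ee_pos: [0.5943, -0.0184, 0.377]
tcp_rot: [-0.0, 0.995, 0.098, -0.001]
contact_force: [0.1, -0.6, -2.4]
opening: 0.187
```

```bash
python3 - <<'E'
from h import *
s=get_state();print(s['ee_pos'],s['tcp_rot'],s['contact_force'],s['opening'],s['q'])
a,d=grab('side','side3');b,_=grab('top','top3')
P=s['ee_pos'];M=R.from_quat(np.roll(s['tcp_rot'],-1)).as_matrix();h=P+.1*M[:,0];print('hook',h)
print(project('side',[h,h+[0,0,-.024],[.6805,-.001,.321]]),project('top',[h,h+[0,0,-.024],[.6805,-.001,.321]]))
def c(i,x,y,w,h):return cv2.resize(i[y:y+h,x:x+w],(400,400),interpolation=cv2.INTER_CUBIC)
x,y=np.round(project('side',[h])[0]).astype(int)-35;x2,y2=np.round(project('top',[h])[0]).astype(int)-35;print(x,y,x2,y2)
cv2.imwrite('pics/crop4.png',np.hstack([c(a,x,y,70,70),c(b,x2,y2,70,70)])[:,:,::-1])
E
```

```text
[ 0.59434371 -0.01841518  0.37700076] [-4.81941499e-05  9.95193715e-01  9.79189857e-02 -1.15761177e-03] [ 0.14781985 -0.62736071 -2.41602455] 0.18662466877439132 [ 0.18962333  0.27876822 -0.26896393  1.47678003  0.07426036  1.39837181
 -1.45700163]
hook [0.69242581 0.00107451 0.37677129]
[[195.66991522 171.31768921]
 [197.24648805 178.83513117]
 [204.54581968 188.27610986]] [[247.30887834 124.95406667]
 [248.00663028 128.46581815]
 [249.68385005 137.10532567]]
161 136 212 90
```

View pics/crop4.png

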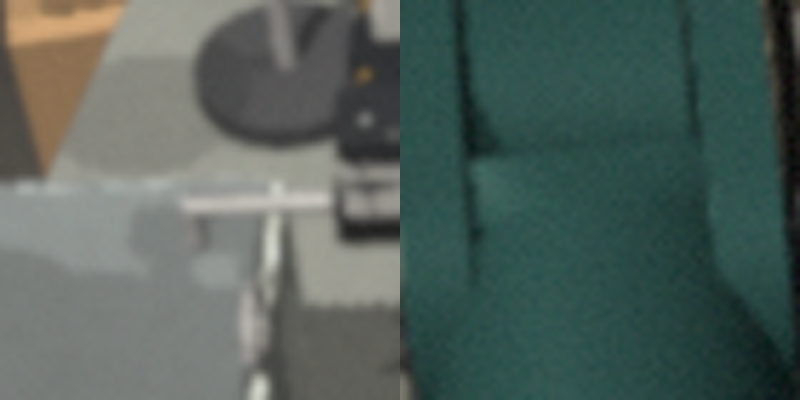

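Side crop: the hook tip is at (193,172), its finger end at (196,179) and the ring at (205,192). All agree with the prediction to about 3 mm. Next I descend behind the ring.

Emit:
{"name": "arm_command", "arguments": {
  "increments": [
    [0.002,0,0.012,0,0,0,0.0],
    [0.002,0,0.024,0,0,0,0.0],
    [0.002,0,0.036,0,0,0,0.0],
    [0.002,0,0.043,0,0,0,0.0],
    [0.002,0,0.043,0,0,0,0.0]
  ]
}}

```text
clock: 5.03
ee_pos: [0.5964, -0.0174, 0.3349]
tcp_rot: [-0.0, 0.995, 0.098, -0.0]
contact_force: [-0.2, 0.2, -1.4]
opening: 0.188
```

```bash
python3 - <<'E'
from h import *
s=get_state();print(s['ee_pos'],s['tcp_rot'],s['contact_force'],s['opening'],s['q'])
a,d=grab('side','side4')
cv2.imwrite('pics/crop5.png',cv2.resize(a[150:220,160:253],(744,560),interpolation=cv2.INTER_CUBIC)[:,:,::-1])
E
```

```text
[ 0.59643038 -0.01735047  0.33490536] [-7.84030233e-05  9.95172948e-01  9.81357574e-02 -4.13284711e-04] [-0.20066344  0.16348576 -1.3669242 ] 0.1880674736733225 [ 0.18863468  0.30085304 -0.26942837  1.54043786  0.08154494  1.3122019
 -1.46440318]
```

View pics/crop5.png

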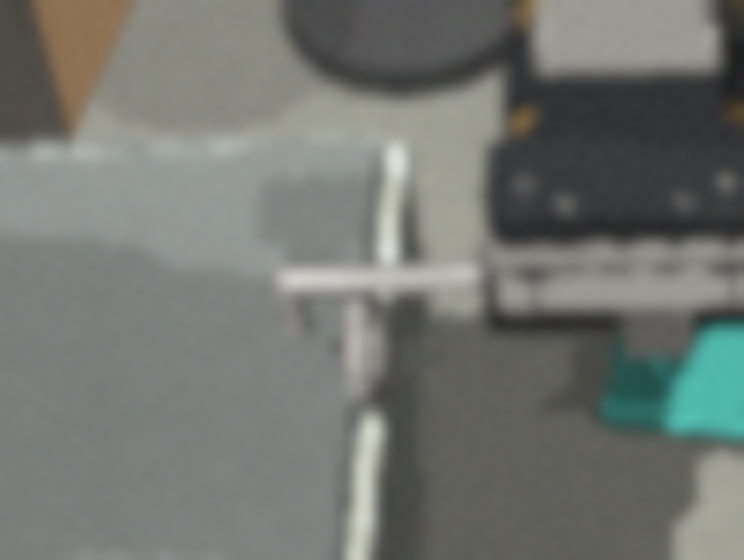

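```bash
cat > plan.py <<'E'
from h import *
yaw=np.radians(11.26);ex=np.array([np.cos(yaw),np.sin(yaw),0]);ez=np.array([0,0,1.])
ey=np.cross(ez,ex);H=np.array([.6805,-.001,.200]);HK=.102
def pose(th,phi,a=.0075,c=.011):
    u=np.cos(phi)*ex+np.sin(phi)*ez;n=np.cos(phi)*ez-np.sin(phi)*ex
    E=H+.121*(-np.sin(th)*ex+np.cos(th)*ez)
    return E+a*u+c*n-HK*u, np.c_[u,-ey,-n]
def rows(base,targets):
    p0,R0=base
    for p,M in targets:
        print('[%s, 0.0],'%', '.join('%g'%x for x in [*np.round(R0.T@(p-p0),4),*np.round(R.from_matrix(R0.T@M).as_rotvec(degrees=True),1)]))
def now():
    s=get_state();return s['ee_pos'],R.from_quat(np.roll(s['tcp_rot'],-1)).as_matrix()
E
python3 - <<'E'
from plan import *
base=now();print(base[0])
F=lambda t:pose(t,.55*t)
# gentle first: descend to c=.011, a .0075 then arc
ths=[0.0,0.03,.08,.13,.18,.23,.28,.33,.38,.43,.48,.53,.58,.63,.68,.72,.76,.80,.83,.86]
T=[F(t) for t in ths]
for i in range(0,20,5):
    rows(base,T[i:i+5]);base=T[i+4];print(i)
E
```

```text
[ 0.59663015 -0.01731566  0.33544197]
[-0.0091, 0.0004, 0.0034, -0, 0, 0, 0.0],
[-0.0129, 0.0004, 0.0051, -0, 1, 0, 0.0],
[-0.0191, 0.0004, 0.008, -0, 2.5, 0, 0.0],
[-0.0253, 0.0004, 0.0112, -0, 4.1, 0, 0.0],
[-0.0313, 0.0004, 0.0148, -0, 5.7, 0, 0.0],
0
[-0.0063, -0, 0.0032, 0, 1.6, 0, 0.0],
[-0.0125, -0, 0.0068, 0, 3.2, 0, 0.0],
[-0.0185, -0, 0.0106, -0, 4.7, 0, 0.0],
[-0.0244, -0, 0.0148, 0, 6.3, 0, 0.0],
[-0.0301, 0, 0.0192, -0, 7.9, -0, 0.0],
5
[-0.0062, -0, 0.0039, -0, 1.6, 0, 0.0],
[-0.0122, 0, 0.0081, 0, 3.2, 0, 0.0],
[-0.0181, -0, 0.0126, 0, 4.7, 0, 0.0],
[-0.0238, -0, 0.0174, 0, 6.3, 0, 0.0],
[-0.0293, -0, 0.0225, 0, 7.9, 0, 0.0],
10
[-0.0048, -0, 0.0036, -0, 1.3, 0, 0.0],
[-0.0095, 0, 0.0074, 0, 2.5, 0, 0.0],
[-0.0141, 0, 0.0114, -0, 3.8, -0, 0.0],
[-0.0174, 0, 0.0146, -0, 4.7, -0, 0.0],
[-0.0207, 0, 0.0178, -0, 5.7, 0, 0.0],
15
```

Emit:
{"name": "arm_command", "arguments": {
  "increments": [
    [-0.009,0,0.0034,0,0,0,0.0],
    [-0.013,0,0.005,0,1,0,0.0],
    [-0.019,0,0.008,0,2.5,0,0.0],
    [-0.025,0,0.011,0,4.1,0,0.0],
    [-0.0313,0.0004,0.0148,0,5.7,0,0.0]
  ]
}}

```text
clock: 5.7
ee_pos: [0.5656, -0.0239, 0.3209]
tcp_rot: [-0.005, 0.994, 0.098, 0.051]
contact_force: [1.4, 1.7, -0.9]
opening: 0.186
```

Emit:
{"name": "arm_command", "arguments": {
  "increments": [
    [-0.0063,0,0.0032,0,1.6,0,0.0],
    [-0.0125,0,0.0068,0,3.2,0,0.0],
    [-0.0185,0,0.0106,0,4.7,0,0.0],
    [-0.0244,0,0.0148,0,6.3,0,0.0],
    [-0.0301,0,0.0192,0,7.9,0,0.0]
  ]
}}

```text
clock: 6.32
ee_pos: [0.5381, -0.0294, 0.2989]
tcp_rot: [-0.011, 0.988, 0.097, 0.119]
contact_force: [0.4, 1.9, -1.0]
opening: 0.186
```

```bash
python3 - <<'E'
from plan import *
s=get_state();print(s['ee_pos'],s['contact_force'],s['opening'],pose(.43,.55*.43)[0], np.degrees(R.from_matrix(now()[1].T@pose(.43,.2365)[1]).magnitude()))
a,d=grab('side','side5')
cv2.imwrite('pics/crop6.png',cv2.resize(a[150:255,160:300],(800,600),interpolation=cv2.INTER_CUBIC)[:,:,::-1])
E
```

```text
[ 0.53814088 -0.02940761  0.29885653] [ 0.40937553  1.85718868 -1.03258552] 0.1864960552826799 [ 0.53840074 -0.02929108  0.29853717] 0.19950360526688737
```

View pics/crop6.png

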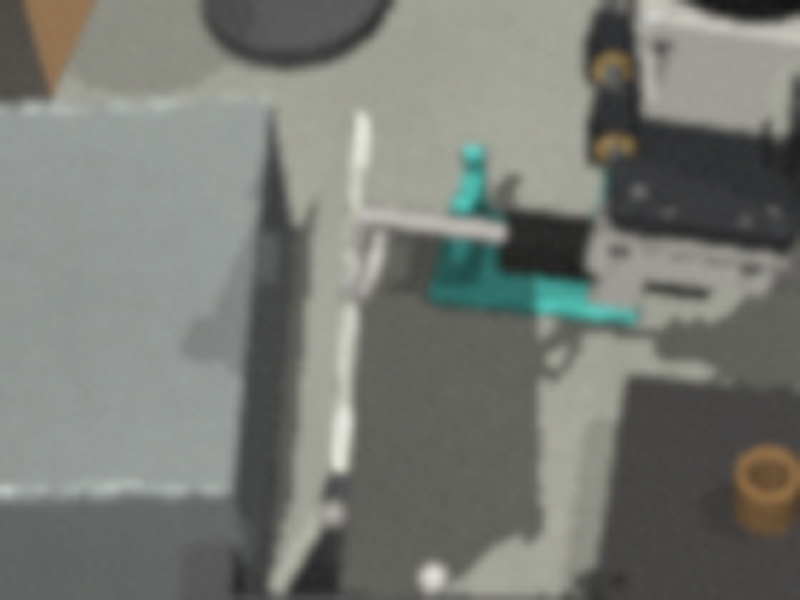

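```bash
python3 - <<'E'
from plan import *
p,M=now();h=p+.102*M[:,0]
f=lambda P:np.round((project('side',P)-[160,150])*5.714).tolist()
for th in(.38,.43,):
    C=H+.1045*(-np.sin(th)*ex+np.cos(th)*ez)
    r=-np.sin(th)*ex+np.cos(th)*ez
    print(th,f([C,C+.0165*r,C+.02*ey,C-.02*ey,C+.06*r*0-.1*ey-.02*r,C+.1*ey-.02*r]))
print('hook,shank mid',f([h,h-.02*M[:,0],p+.045*M[:,0]]),h)
E
```

```text
0.38 [[357.0, 255.0], [369.0, 230.0], [355.0, 293.0], [360.0, 218.0], [354.0, 110.0], [332.0, 484.0]]
0.43 [[370.0, 258.0], [384.0, 234.0], [368.0, 296.0], [372.0, 221.0], [363.0, 112.0], [343.0, 487.0]]
hook,shank mid [[373.0, 213.0], [422.0, 220.0], [513.0, 232.0]] [ 0.63436426 -0.01041126  0.32237322]
```

Side crop: the flap has swung to about 0.4 rad and the hook, at crop (365,213), sits on the ring centre as modelled. Continuing the arc.

Emit:
{"name": "arm_command", "arguments": {
  "increments": [
    [-0.0062,0,0.0039,0,1.6,0,0.0],
    [-0.0122,0,0.0081,0,3.2,0,0.0],
    [-0.0181,0,0.0126,0,4.7,0,0.0],
    [-0.0238,0,0.0174,0,6.3,0,0.0],
    [-0.0293,0,0.0225,0,7.9,0,0.0]
  ]
}}

```text
clock: 7.0
ee_pos: [0.5157, -0.0339, 0.2701]
tcp_rot: [-0.018, 0.978, 0.096, 0.187]
contact_force: [1.5, 0.5, -0.6]
opening: 0.188
```

Emit:
{"name": "arm_command", "arguments": {
  "increments": [
    [-0.0048,0,0.0036,0,1.3,0,0.0],
    [-0.0095,0,0.0074,0,2.5,0,0.0],
    [-0.0141,0,0.0114,0,3.8,0,0.0],
    [-0.0174,0,0.0146,0,4.7,0,0.0],
    [-0.0207,0,0.0178,0,5.7,0,0.0]
  ]
}}

```text
clock: 7.62
ee_pos: [0.5033, -0.0364, 0.2456]
tcp_rot: [-0.023, 0.967, 0.095, 0.235]
contact_force: [0.5, 0.0, -0.7]
opening: 0.187
```

```bash
python3 - <<'E'
from plan import *
s=get_state();print(s['ee_pos'],s['contact_force'],s['opening'],pose(.86,.55*.86)[0],np.degrees(R.from_matrix(now()[1].T@pose(.86,.55*.86)[1]).magnitude()))
M=now()[1];print('along rod',s['contact_force']@M[:,0])
F=lambda t:pose(t,.55*t)
ths=[.88,.9,.92,.94,.955,.97,.985,1.0,1.015,1.03,1.045,1.06,1.075,1.09,1.105]
base=F(.86);T=[F(t) for t in ths]
for i in range(0,15,5):
    rows(base,T[i:i+5]);base=T[i+4];print(i)
E
```

```text
[ 0.50326414 -0.03635571  0.24560459] [ 0.53367665  0.03244403 -0.66126671] 0.18741023151450137 [ 0.50314632 -0.03631002  0.24568687] 0.16586119450314268
along rod 0.16792462077134712
[-0.0023, -0, 0.002, 0, 0.6, 0, 0.0],
[-0.0047, -0, 0.004, 0, 1.3, -0, 0.0],
[-0.0069, -0, 0.0061, 0, 1.9, -0, 0.0],
[-0.0092, -0, 0.0082, -0, 2.5, -0, 0.0],
[-0.0109, -0, 0.0098, 0, 3, -0, 0.0],
0
[-0.0017, 0, 0.0015, 0, 0.5, 0, 0.0],
[-0.0034, -0, 0.0031, -0, 0.9, -0, 0.0],
[-0.0051, 0, 0.0047, 0, 1.4, 0, 0.0],
[-0.0068, 0, 0.0063, 0, 1.9, 0, 0.0],
[-0.0085, 0, 0.008, 0, 2.4, 0, 0.0],
5
[-0.0017, 0, 0.0016, 0, 0.5, 0, 0.0],
[-0.0034, -0, 0.0032, -0, 0.9, 0, 0.0],
[-0.0051, -0, 0.0049, -0, 1.4, -0, 0.0],
[-0.0067, -0, 0.0066, -0, 1.9, 0, 0.0],
[-0.0083, -0, 0.0083, 0, 2.4, 0, 0.0],
10
```

Emit:
{"name": "arm_command", "arguments": {
  "increments": [
    [-0.0023,0,0.002,0,0.6,0,0.0],
    [-0.0047,0,0.004,0,1.3,0,0.0],
    [-0.0069,0,0.0061,0,1.9,0,0.0],
    [-0.0092,0,0.0082,0,2.5,0,0.0],
    [-0.0109,0,0.0098,0,3,0,0.0]
  ]
}}

```text
clock: 8.25
ee_pos: [0.498, -0.0374, 0.2317]
tcp_rot: [-0.026, 0.961, 0.095, 0.259]
contact_force: [1.0, 0.2, -0.3]
opening: 0.187
```

Emit:
{"name": "arm_command", "arguments": {
  "increments": [
    [-0.0017,0,0.0015,0,0.5,0,0.0],
    [-0.0034,0,0.0031,0,0.9,0,0.0],
    [-0.0034,0,0.0031,0,0.9,0,0.0]
  ]
}}

```text
clock: 8.62
ee_pos: [0.4969, -0.0376, 0.2276]
tcp_rot: [-0.026, 0.959, 0.095, 0.267]
contact_force: [2.1, -0.9, 1.2]
opening: 0.186
```

```bash
cat > st.py <<'E'
from plan import *
s=get_state();M=now()[1];f=s['contact_force'];print(s['clock'],s['ee_pos'],f,'rod',f@M[:,0],'across',f@M[:,1],f@M[:,2])
h=s['ee_pos']+.102*M[:,0]-.0075*M[:,0]-H;print('th if contact (c free):',np.arctan2(-(h@ex),h[2]))
E
python3 st.py
```

```text
8.625 [ 0.49689739 -0.03760542  0.2276393 ] [ 2.069971   -0.89005938  1.17754613] rod 2.197749700097245 across 1.2771655960382622 -0.048423253581140954
th if contact (c free): 0.9471661629376256
```

Emit:
{"name": "arm_command", "arguments": {
  "increments": [
    [-0.0017,0,0.0016,0,0.5,0,0.0],
    [-0.0034,0,0.0032,0,1.0,0,0.0],
    [-0.0034,0,0.0032,0,1.0,0,0.0]
  ]
}}

```text
clock: 9.0
ee_pos: [0.4948, -0.0379, 0.2223]
tcp_rot: [-0.027, 0.957, 0.094, 0.274]
contact_force: [0.4, -0.1, -0.1]
opening: 0.184
```

```bash
python3 st.py
```

```text
9.0 [ 0.49481816 -0.0378771   0.22230293] [ 0.36027165 -0.14638665 -0.13905273] rod 0.20169853054972967 across 0.2139764733855013 0.28998645584400096
th if contact (c free): 0.9852022023037172
```

Emit:
{"name": "arm_command", "arguments": {
  "increments": [
    [-0.0017,0,0.0016,0,0.5,0,0.0],
    [-0.0017,0,0.0016,0,0.5,0,0.0]
  ]
}}

```text
clock: 9.25
ee_pos: [0.4945, -0.0379, 0.2203]
tcp_rot: [-0.028, 0.955, 0.094, 0.279]
contact_force: [-0.5, -0.4, -2.4]
opening: 0.186
```

```bash
python3 st.py
```

```text
9.25 [ 0.49448673 -0.03793864  0.22025965] [-0.49599099 -0.42293708 -2.44918489] rod -1.7973345153117009 across 0.3191390094048862 1.7581605170042212
th if contact (c free): 0.9969088318388744
```

```bash
cat > fl.py <<'E'
from plan import *
import sys
def flap(n,tag):
    im,d=grab(n,tag)
    V,U=np.mgrid[0:420,0:560]; c=calibration(n);K=np.array([[c['fx'],0,c['cx']],[0,c['fy'],c['cy']],[0,0,1.]])
    p=cv2.undistortPoints(np.c_[U.ravel(),V.ravel()].astype(float)[:,None],K,np.array(c['D']))[:,0]
    T=np.array(c['cam_to_world']);s=d.ravel()
    P=(np.c_[p,np.ones(len(p))]*s[:,None])@T[:3,:3].T+T[:3,3]; P=P[s>0]-H
    a,b,z=P@ex,P@ey,P[:,2]; r=np.hypot(a,z)
    k=(abs(b)>.03)&(abs(b)<.09)&(r>.02)&(r<.085)&(a<-.01)&(z>-.02)
    th=np.arctan2(-a[k],z[k]);q=np.polyfit(-a[k],z[k],1)
    print(n,k.sum(),'flap ang median',np.median(th),np.percentile(th,[10,90]),'slope ang',np.pi/2-np.arctan(q[0]))
    k=(abs(b)<.021)&(r>.09)&(r<.13)&(a<-.01);  print('ring pts',k.sum(),np.median(np.arctan2(-a[k],z[k])))
flap('side',sys.argv[1]+'s');flap('top',sys.argv[1]+'t')
E
python3 fl.py f1
```

```text
side 826 flap ang median 0.9513538637849464 [0.87665267 0.98772395] slope ang 1.0355938884779474
ring pts 105 0.9844852101142777
top 666 flap ang median 0.9456286061845826 [0.85053879 0.99125309] slope ang 1.044082816411043
ring pts 71 0.984552406480484
```

Emit:
{"name": "arm_command", "arguments": {
  "increments": [
    [-0.0017,0,0.0016,0,0.5,0,0.0],
    [-0.0034,0,0.0033,0,1.0,0,0.0],
    [-0.0034,0,0.0033,0,1.0,0,0.0]
  ]
}}

```text
clock: 9.72
ee_pos: [0.4935, -0.0382, 0.2157]
tcp_rot: [-0.029, 0.953, 0.094, 0.287]
contact_force: [0.6, -0.4, -1.3]
opening: 0.19
```

```bash
python3 st.py;python3 fl.py f2
```

```text
9.725 [ 0.49348668 -0.03817818  0.21572605] [ 0.61862436 -0.37558426 -1.32638762] rod -0.28867814320920504 across 0.4896463579598247 1.3999911136783636
th if contact (c free): 1.0250580335427886
side 857 flap ang median 0.9892585591392858 [0.91612914 1.02238109] slope ang 1.070002929283032
ring pts 111 1.019244876715873
top 696 flap ang median 0.9776127934083468 [0.89204256 1.02400701] slope ang 1.0719749543955532
ring pts 72 1.018802447622482
```

Emit:
{"name": "arm_command", "arguments": {
  "increments": [
    [-0.0016,0,0.0017,0,0.5,0,0.0],
    [-0.0032,0,0.0034,0,1.0,0,0.0],
    [-0.0032,0,0.0034,0,1.0,0,0.0]
  ]
}}

```text
clock: 10.2
ee_pos: [0.4929, -0.0383, 0.2114]
tcp_rot: [-0.029, 0.95, 0.094, 0.296]
contact_force: [1.2, -0.7, -2.0]
opening: 0.19
```

```bash
python3 st.py;python3 fl.py f3
```

```text
10.2 [ 0.49291731 -0.03832503  0.21138001] [ 1.23622347 -0.66349298 -2.03108284] rod -0.26044388596681767 across 0.8926977815739067 2.2867069290573028
th if contact (c free): 1.050517782917171
side 860 flap ang median 1.0159029281640222 [0.94867349 1.04957165] slope ang 1.0915634420054445
ring pts 111 1.0458969243659784
top 709 flap ang median 1.0122516934882246 [0.92076848 1.05765967] slope ang 1.1054397401391982
ring pts 77 1.0440371451558166
```

Emit:
{"name": "arm_command", "arguments": {
  "increments": [
    [-0.0016,0,0.0017,0,0.5,0,0.0],
    [-0.0032,0,0.0034,0,1.0,0,0.0],
    [-0.0032,0,0.0034,0,1.0,0,0.0]
  ]
}}

```text
clock: 10.68
ee_pos: [0.4925, -0.0385, 0.207]
tcp_rot: [-0.03, 0.948, 0.093, 0.304]
contact_force: [-0.2, 0.9, -1.6]
opening: 0.19
```

```bash
python3 st.py;python3 fl.py f4
```

```text
10.675 [ 0.49245953 -0.03846602  0.20699714] [-0.2019941   0.88263408 -1.60198624] rod -0.9533042330112126 across -0.9048315979875367 1.2879034360633208
th if contact (c free): 1.0759893744150815
side 891 flap ang median 1.0367744542685573 [0.96341838 1.07391569] slope ang 1.121839229278226
ring pts 103 1.0679854799740134
top 725 flap ang median 1.0309273743150742 [0.93373459 1.07831953] slope ang 1.125234185392713
ring pts 79 1.0708839234617455
```

Emit:
{"name": "arm_command", "arguments": {
  "increments": [
    [-0.001,0,0.0008,0,0,0,0.0],
    [-0.002,0,0.0016,0,0,0,0.0],
    [-0.002,0,0.0016,0,0,0,0.0]
  ]
}}

```text
clock: 11.15
ee_pos: [0.4924, -0.0387, 0.2051]
tcp_rot: [-0.03, 0.947, 0.093, 0.305]
contact_force: [4.3, 0.7, 4.9]
opening: 0.19
```

```bash
python3 st.py;python3 fl.py f5
```

```text
11.15 [ 0.49244136 -0.03869482  0.2051395 ] [4.32459219 0.6696503  4.861639  ] rod 6.38679646080635 across 0.18983214058247685 -1.3995919352305422
th if contact (c free): 1.0883233529894596
side 894 flap ang median 1.0446138379271868 [0.96626121 1.07907825] slope ang 1.1299824766826732
ring pts 108 1.0719654027528032
top 719 flap ang median 1.0362696673951597 [0.94088095 1.08119749] slope ang 1.1287029302377432
ring pts 79 1.0688321471631592
```

Emit:
{"name": "arm_command", "arguments": {
  "increments": [
    [-0.001,0,0.0,0,0,0,0.0],
    [-0.0015,0,0.0,0,0,0,0.0],
    [-0.0015,0,0.0,0,0,0,0.0]
  ]
}}

```text
clock: 11.62
ee_pos: [0.4918, -0.0389, 0.2048]
tcp_rot: [-0.03, 0.947, 0.093, 0.305]
contact_force: [10.2, 2.6, 5.8]
opening: 0.187
```

```bash
python3 st.py;python3 fl.py f6
```

```text
11.625 [ 0.49184384 -0.03890288  0.20482612] [10.18997099  2.63966649  5.80901413] rod 11.923510596681743 across -0.594515524154993 1.4228279905274395
th if contact (c free): 1.0923114480104883
side 890 flap ang median 1.045972233340366 [0.97207901 1.08377738] slope ang 1.1289904886650566
ring pts 111 1.080827757194431
top 733 flap ang median 1.0413246886413463 [0.94620576 1.0843213 ] slope ang 1.1367563815198167
ring pts 80 1.072675953870406
```

Emit:
{"name": "arm_command", "arguments": {
  "increments": [
    [0.0004,0,0,0,0,0,0.0],
    [0.0004,0,0,0,0,0,0.0],
    [0.0004,0,0,0,0,0,0.0]
  ]
}}

```text
clock: 12.1
ee_pos: [0.492, -0.0388, 0.2049]
tcp_rot: [-0.03, 0.947, 0.093, 0.305]
contact_force: [9.0, 2.5, 5.5]
opening: 0.185
```

```bash
python3 st.py
```

```text
12.1 [ 0.49195867 -0.03882151  0.20488016] [8.95910828 2.4802812  5.49149174] rod 10.7332751293904 across -0.679821618360686 0.9531763673790266
th if contact (c free): 1.0916150827191533
```

Emit:
{"name": "arm_command", "arguments": {
  "increments": [
    [0,0,0,0,0,0,0.0],
    [0,0,0,0,0,0,0.0],
    [0,0,0,0,0,0,0.0],
    [0,0,0,0,0,0,0.0],
    [0,0,0,0,0,0,0.0]
  ]
}}

```text
clock: 12.72
ee_pos: [0.492, -0.0388, 0.2049]
tcp_rot: [-0.03, 0.947, 0.093, 0.305]
contact_force: [9.4, 2.4, 6.1]
opening: 0.186
```

```bash
python3 st.py
```

```text
12.725 [ 0.49196078 -0.03884087  0.20489633] [9.42382819 2.41368476 6.06044707] rod 11.42489931333944 across -0.5220779858501625 0.7500272680356024
th if contact (c free): 1.0915044546826609
```

Emit:
{"name": "arm_command", "arguments": {
  "increments": [
    [0,0,0,0,0,0,0.0],
    [0,0,0,0,0,0,0.0],
    [0,0,0,0,0,0,0.0],
    [0.001,0,0,0,0,0,0.0],
    [0.002,0,0,0,0,0,0.0]
  ]
}}

```text
clock: 13.35
ee_pos: [0.4927, -0.0385, 0.2052]
tcp_rot: [-0.03, 0.948, 0.093, 0.304]
contact_force: [3.2, 0.2, 3.4]
opening: 0.186
```

Emit:
{"name": "arm_command", "arguments": {
  "increments": [
    [0.002,0,0,0,0,0,0.0],
    [0.005,0,0,0,0,0,0.0],
    [0.008,0,0,0,0,0,0.0],
    [0.009,0,0,0,0,0,0.0]
  ]
}}

```text
clock: 13.85
ee_pos: [0.4996, -0.0369, 0.2102]
tcp_rot: [-0.03, 0.948, 0.093, 0.304]
contact_force: [-0.1, 0.4, -2.6]
opening: 0.189
```

```bash
python3 st.py;python3 fl.py f7
```

```text
13.85 [ 0.49964178 -0.03693707  0.21017598] [-0.07950068  0.40748071 -2.56594326] rod -1.4915518467279438 across -0.4145612443936099 2.0880224487146903
th if contact (c free): 1.0260428263017383
side 881 flap ang median 1.0366945479534708 [0.96518653 1.07148944] slope ang 1.1161655870279055
ring pts 114 1.053264533062933
top 717 flap ang median 1.0289050705769993 [0.93284054 1.0709051 ] slope ang 1.116547615691653
ring pts 88 1.059451741601757
```

Emit:
{"name": "arm_command", "arguments": {
  "increments": [
    [0,0,-0.008,0,0,0,0.0],
    [0,0,-0.018,0,0,0,0.0],
    [0,0,-0.03,0,0,0,0.0],
    [0,0,-0.05,0,0,0,0.0],
    [0,0,-0.06,0,0,0,0.0]
  ]
}}

```text
clock: 14.58
ee_pos: [0.465, -0.0442, 0.2604]
tcp_rot: [-0.03, 0.947, 0.093, 0.305]
contact_force: [0.1, 0.1, -1.2]
opening: 0.188
```

```bash
python3 st.py;python3 fl.py f8; python3 -c "
import cv2;a=cv2.imread('pics/f8s.png');cv2.imwrite('pics/crop7.png',cv2.resize(a[130:280,150:350],(800,600),interpolation=cv2.INTER_CUBIC))"
```

```text
14.575 [ 0.4649675  -0.04419544  0.2603533 ] [ 0.08032232  0.12227911 -1.22987693] rod -0.63373096942983 across -0.10541973424064251 1.058901721759811
th if contact (c free): 0.8917256423430057
side 881 flap ang median 1.0348930485002854 [0.96765704 1.07171656] slope ang 1.1135812896911699
ring pts 85 1.0746969171567728
top 728 flap ang median 1.0281704038352228 [0.94272728 1.07174495] slope ang 1.1194772098454076
ring pts 67 1.068729634642206
```

View pics/crop7.png

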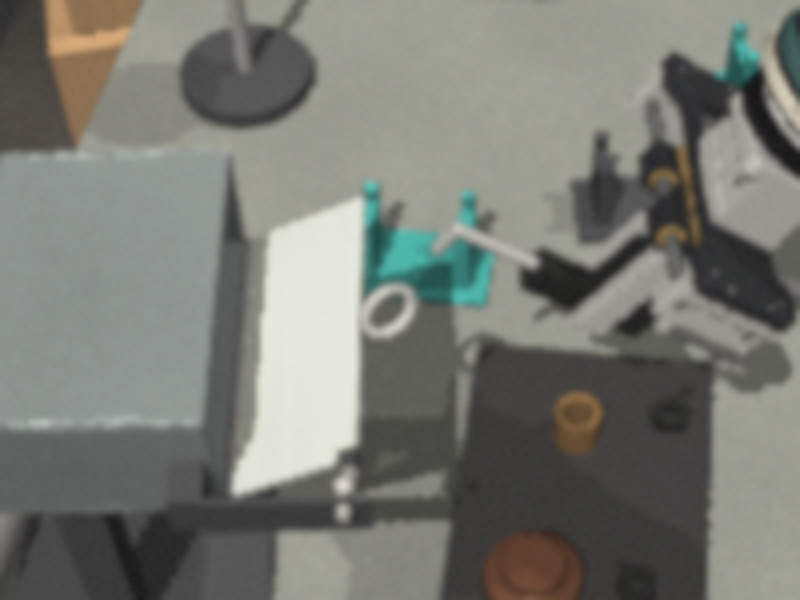

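Side crop: the hook, at crop (455,230), is clear of the ring at (388,310). The flap stands open with its catch at (345,475). Next I return the rod above its rest.

```bash
cat > back.py <<'E'
from plan import *
p0,R0=now()
y2=np.radians(12.26);u=np.array([np.cos(y2),np.sin(y2),0]);M2=np.c_[u,[u[1],-u[0],0],[0,0,-1]]
rel=R.from_matrix(R0.T@M2).as_rotvec()
f=np.array([0,.1,.25,.4,.55,.7,.85,1,1,1])
W=np.array([[.46,-.07,.295],[.455,-.115,.31],[.45,-.16,.31],[.447,-.205,.30],[.445,-.25,.29],[.4448,-.295,.26],[.4448,-.33,.225],[.4448,-.3544,.19],[.4448,-.3544,.15],[.4448,-.3544,.15]])
T=[(w,R0@R.from_rotvec(rel*g).as_matrix()) for w,g in zip(W,f)]
rows((p0,R0),T[:5]);print();rows(T[4],T[5:])
E
python3 back.py
```

```text
[0.012, 0.0243, -0.0342, 0, 0, 0, 0.0],
[0.0096, 0.0675, -0.0543, 0, -3.6, -0.1, 0.0],
[-0.0015, 0.1106, -0.0622, 0.1, -8.9, -0.2, 0.0],
[-0.0169, 0.1542, -0.0609, 0.2, -14.3, -0.4, 0.0],
[-0.0315, 0.1979, -0.059, 0.2, -19.6, -0.5, 0.0],

[-0.0174, 0.044, 0.0263, 0.1, -5.4, -0.1, 0.0],
[-0.0339, 0.0781, 0.058, 0.1, -10.7, -0.3, 0.0],
[-0.0484, 0.102, 0.0903, 0.2, -16.1, -0.4, 0.0],
[-0.0595, 0.1019, 0.1288, 0.2, -16.1, -0.4, 0.0],
[-0.0595, 0.1019, 0.1288, 0.2, -16.1, -0.4, 0.0],
```

Emit:
{"name": "arm_command", "arguments": {
  "increments": [
    [0.012,0.024,-0.034,0,0,0,0.0],
    [0.01,0.067,-0.054,0,-3.6,-0.1,0.0],
    [-0.0015,0.11,-0.062,0.1,-8.9,-0.2,0.0],
    [-0.017,0.154,-0.061,0.2,-14.3,-0.4,0.0],
    [-0.0315,0.198,-0.059,0.2,-19.6,-0.5,0.0]
  ]
}}

```text
clock: 15.3
ee_pos: [0.4453, -0.2514, 0.2881]
tcp_rot: [-0.014, 0.985, 0.102, 0.137]
contact_force: [0.3, 0.9, -1.5]
opening: 0.188
```

Emit:
{"name": "arm_command", "arguments": {
  "increments": [
    [-0.0174,0.044,0.0263,0.1,-5.4,-0.1,0.0],
    [-0.034,0.078,0.058,0.1,-10.7,-0.3,0.0],
    [-0.0484,0.102,0.09,0.2,-16.1,-0.4,0.0],
    [-0.0595,0.102,0.1288,0.2,-16.1,-0.4,0.0],
    [-0.0595,0.102,0.1288,0.2,-16.1,-0.4,0.0]
  ]
}}

```text
clock: 15.92
ee_pos: [0.4438, -0.3529, 0.1455]
tcp_rot: [-0.003, 0.994, 0.107, -0.003]
contact_force: [0.6, -0.1, -2.1]
opening: 0.188
```

```bash
python3 st.py; python3 - <<'E'
from plan import *
p,M=now();a,_=grab('side','side9')
print(p,M)
g=lambda P:np.round((project('side',P)-[255,110])*6.667,0).tolist()
u=M[:,0];print('tip,finger end,handle c,knob',g([p+.104*u,p+.1*u+.024*M[:,2],p-.003*ez,p-.113*u-.0035*ez]))
cv2.imwrite('pics/crop8.png',cv2.resize(a[110:200,255:375],(800,600),interpolation=cv2.INTER_CUBIC)[:,:,::-1])
E
```

```text
15.925 [ 0.44380174 -0.3529316   0.14547988] [ 0.55958008 -0.11416904 -2.1218192 ] rod 0.5342616306647451 across 0.2435843736837672 2.1174305936773803
th if contact (c free): 1.8314192285059914
[ 0.44380174 -0.3529316   0.14547988] [[ 0.97723706  0.21204468 -0.00669252]
 [ 0.21207942 -0.9772397   0.00498972]
 [-0.00548216 -0.00629548 -0.99996516]]
tip,finger end,handle c,knob [[183.0, 281.0], [190.0, 318.0], [405.0, 278.0], [643.0, 271.0]]
```

View pics/crop8.png

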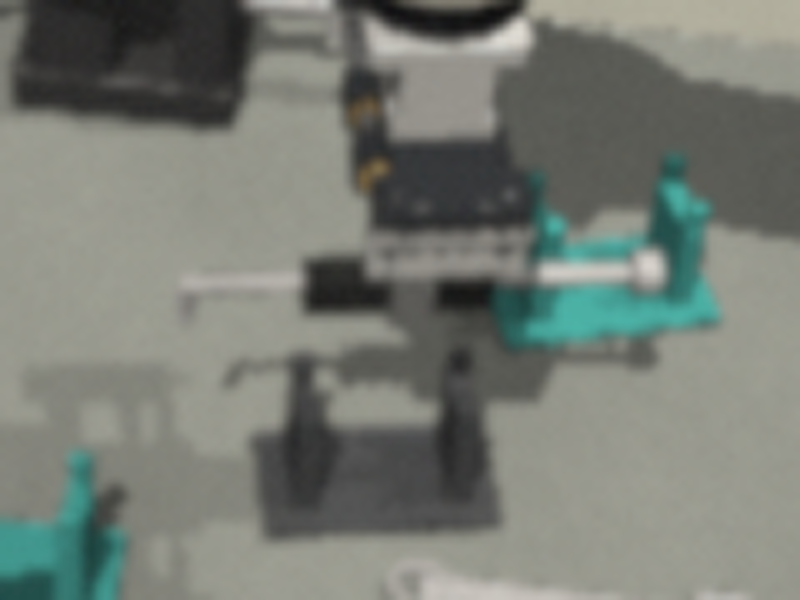

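Emit:
{"name": "arm_command", "arguments": {
  "increments": [
    [0,0,0.025,0,0,0,0.0],
    [0,0,0.045,0,0,0,0.0],
    [0,0,0.045,0,0,0,0.0]
  ]
}}

```text
clock: 16.35
ee_pos: [0.445, -0.3541, 0.1044]
tcp_rot: [-0.001, 0.994, 0.106, -0.001]
contact_force: [0.2, 0.6, -1.4]
opening: 0.19
```

```bash
python3 st.py; python3 -c "
from h import *
s=get_state();print(s['tcp_rot'],s['opening'])"
```

```text
16.35 [ 0.44496361 -0.35406165  0.10439798] [ 0.17491594  0.63805019 -1.43139157] rod 0.30792959558961824 across -0.5840134046201646 1.4320241525043902
th if contact (c free): 2.006830304951154
[-8.19985449e-04  9.94321175e-01  1.06414902e-01 -7.72684653e-04] 0.18973430396235225
```

On target. Lowering by 28 mm.

Emit:
{"name": "arm_command", "arguments": {
  "increments": [
    [0,0,0.015,0,0,0,0.0],
    [0,0,0.023,0,0,0,0.0],
    [0,0,0.027,0,0,0,0.0],
    [0,0,0.028,0,0,0,0.0],
    [0,0,0.028,0,0,0,0.0]
  ]
}}

```text
clock: 16.98
ee_pos: [0.4448, -0.3541, 0.0758]
tcp_rot: [-0.001, 0.994, 0.106, -0.001]
contact_force: [-0.9, 0.8, -1.3]
opening: 0.188
```

Emit:
{"name": "arm_command", "arguments": {
  "increments": [
    [0,0,0.001,0,0,0,0.0],
    [0,0,0.001,0,0,0,0.0]
  ]
}}

```text
clock: 17.23
ee_pos: [0.4449, -0.3541, 0.0757]
tcp_rot: [-0.001, 0.994, 0.106, -0.001]
contact_force: [-6.6, 5.1, 19.6]
opening: 0.188
```

Emit:
{"name": "arm_command", "arguments": {
  "increments": [
    [0,0,0.0,0,0,0,0.024],
    [0,0,0,0,0,0,0.032],
    [0,0,0,0,0,0,0.05],
    [0,0,0,0,0,0,0.06],
    [0,0,0,0,0,0,0.06]
  ]
}}

```text
clock: 17.85
ee_pos: [0.4447, -0.354, 0.0745]
tcp_rot: [-0.001, 0.994, 0.106, -0.001]
contact_force: [0.1, -0.3, -0.1]
opening: 0.616
```

Emit:
{"name": "arm_command", "arguments": {
  "increments": [
    [0,0,-0.01,0,0,0,0.06],
    [0,0,-0.03,0,0,0,0.06],
    [0,0,-0.07,0,0,0,0.06],
    [0,0,-0.12,0,0,0,0.06],
    [0,0,-0.17,0,0,0,0.06]
  ]
}}

```text
clock: 18.48
ee_pos: [0.4449, -0.3541, 0.2469]
tcp_rot: [-0.001, 0.994, 0.106, -0.001]
contact_force: [0.8, 0.6, 0.6]
opening: 0.642
```

Emit:
{"name": "arm_command", "arguments": {
  "increments": [
    [-0.05,0.03,-0.02,0,0,0,0.06],
    [-0.1,0.06,-0.02,0,0,0,0.06],
    [-0.12,0.1,-0.02,0,0,0,0.06],
    [-0.12,0.1,-0.02,0,0,0,0.06]
  ]
}}

```text
clock: 18.98
ee_pos: [0.3469, -0.48, 0.2651]
tcp_rot: [-0.0, 0.995, 0.104, -0.001]
contact_force: [0.5, 0.7, -0.1]
opening: 0.637
```

```bash
python3 st.py; python3 fl.py f10; python3 - <<'E'
from h import *
a=cv2.imread('pics/f10s.png');b=cv2.imread('pics/f10t.png')
c=lambda i,x,y,w,h:cv2.resize(i[y:y+h,x:x+w],(400,300),interpolation=cv2.INTER_CUBIC)
cv2.imwrite('pics/crop9.png',np.vstack([np.hstack([c(a,270,140,100,75),c(b,320,200,100,75)]),np.hstack([c(a,130,90,280,210),c(b,140,80,280,210)])]))
E
```

```text
18.975 [ 0.34690686 -0.47999914  0.26507481] [ 0.51335785  0.68816249 -0.14405348] rod 0.645248902397521 across -0.566611719388544 0.1430395333578598
th if contact (c free): 1.3745644335339369
side 887 flap ang median 1.0377856291866434 [0.96404742 1.0732194 ] slope ang 1.1177810962531327
ring pts 85 1.0724034272948069
top 718 flap ang median 1.029072732065985 [0.93969787 1.07601563] slope ang 1.1253597226290193
ring pts 71 1.0681581055388687
```

View pics/crop9.png

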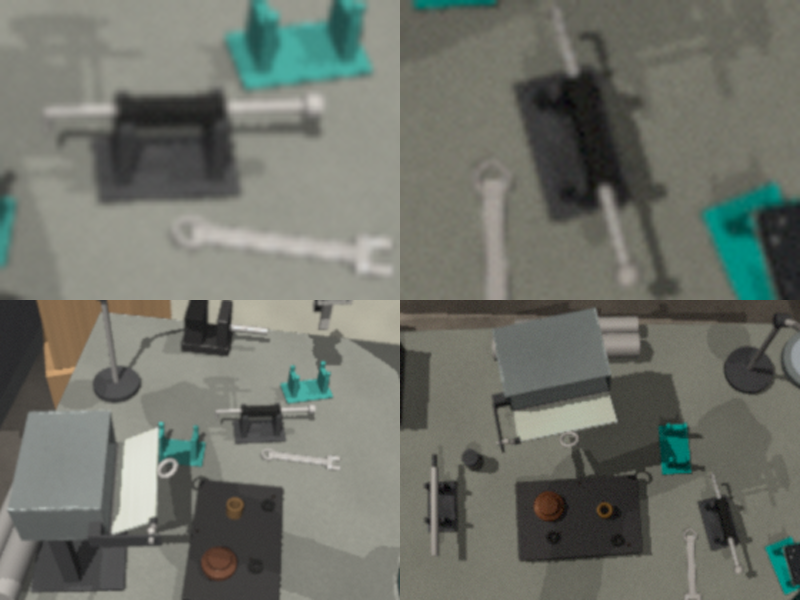

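The rod lies on its rest with the same pixels as at the start (side crop: tip (48,111), knob (315,103)). The flap stands open and the bystanders are where they were.

```bash
python3 -c "
from station import *
print(close_job())"
```

```text
the job is handed in; nothing more can be done
None
```

I took the hooked rod from its rest, hooked it into the ring and swung the flap down to its stop. After the pull I unhooked and laid the rod back, hook end forward. I handed the job in at about 19 s; it gave no verdict.

**Pull at the stop:** I held it for about 1.5 s. The wrist sensor read 10.7–11.9 N along the rod. Allowing for the rod's weight, the true pull was nearer 12–13 N, a little above the asked 11 N. No reading came near 15 N, but forces were read only at the end of each move, so a brief peak in between would not show.

**Last checks:**
- **Rod:** it lies in its starting place to about 1 pixel in both views, and the gripper is clear of everything.
- **Flap:** it stays open, within about 0.01 rad of where it was under the pull. My depth-based angle comes out at 1.03–1.13 rad depending on the method. So I judge it caught by the hard stop I felt and by it staying open after unhooking.
- **Bystanders:** those in the final pictures look unmoved; I did not measure them.

**Did not fit:** I saw no clear catch peak on the way down, only 2.2 N along the rod near 0.95 rad. When I lowered the rod onto its rest, the upward force briefly reached about 20 N, which is within the limits.

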